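Brake the rocker chute, load a mould insert, release it

TASK

Pull the red brake lever to its green-marked middle notch and let go of it, so that the tray of the rocker chute is locked level. Then set the stepped steel insert gently down on the tray's orange patch, upright and with its long side along the chute, and let go. Finally press the orange release button until the lever has swung back to rest, so that the insert's weight tips the tray and it slides into the blue bin, and leave the other things on the bench where they are.

Things in the scene. Friction and masses are not known exactly. Their poses are not given: they have to be found in the camera images.
- fixture: Green rocker-chute fixture, bolted down, origin on the bench surface. z up, its -x side looks roughly to the robot, +y runs along the chute to the bin. In its frame (mm): lever pivot (0, -120, 70), button (-75, -120), tray pivot (0, 80, 110), blue bin centre (0, 295). The brake stands between two dark steel discs 108 across (y -140 to -100). A bolt from the brake holds down the tray's tail.
- lever_pivot (a point): Centre of the brake lever's hinge, 70 mm above the bench. Axes as the fixture's; the hinge runs along y.
- lever (a joint): Brake lever, rad. 0: rest, leaning 0.65 from upright to the fixture's +x; grows as its top swings to -x (stop 1.05). Ratchet notches at 0.30, 0.60 (middle, green ticks; others white), 0.90. Pulled 0.06 or more past a notch and let go, it springs back to rest in it (reading up to 0.05 below it; no way back but the button). Pull 3 to 8 N at the grip. Its bolt locks the tray level from about 0.35 rad.
- lever_grip (a point): Centre of the red grip at the lever's end: cylinder 28 mm across, 36 mm long along the fixture's y, 115 mm from lever_pivot. Its flat ends can be pinched from above along y; it may turn in the pinch. Height 162 mm at rest, 185 mm at the green notch. A 12 mm rod joins it to the pivot.
- button_top (a point): Centre of the top of the orange round release button, 26 mm across, on a yellow tower 34 mm square, 139 mm high; top 155 mm above the bench, pressed straight down. The point moves with the button.
- button (a joint): Release button travel, m: 0 up, 0.009 fully down; takes 1 to 3 N, with the ratchet loaded up to 8 N at first. The lever is free while it is 0.007 or more down: keep it down until the lever is back at rest (about 0.5 s), else it catches in a lower notch. It also dips up to 6 mm by itself as the lever is ratcheted.
- tray (a joint): Tip angle of the aluminium tray, rad: 0 level (where its counterweight holds it when empty), up to 0.5 with its +y end down over the blue bin. With the brake off the insert's weight on the orange patch tips it; it swings back level when empty.
- load_pad (a point): Centre of the orange patch (70 x 70 mm) on the slippery aluminium tray floor, 118 mm above the bench when level. Axes as the fixture's when level (y towards the bin), tipping with the tray. Tray 90 mm wide inside, side walls 10 mm above the floor, open at the bin end 60 mm from this point, back wall 126 mm behind it.
- bin_floor (a point): Centre of the inner floor of the blue bin at the chute's end, 5 mm above the bench; bin 150 (x) x 210 (y) mm outside, 45 mm high, walls 5 mm.
- insert: The steel mould insert (about 0.5 kg), loose on the black rubber mat (4 mm thick) in any of three places: base 62 (x) x 44 (y) x 18 mm, with a boss 40 (x) x 26 (y) mm on top up to 52 mm above the underside. Origin: centre of underside, z up. It can be gripped across the boss, along its y.
- mat: black rubber mat 220 x 260 x 4 mm, fixed to the bench
- block: plain aluminium block, 60 x 45 x 30 mm, lying on the mat; a bystander. Origin: centre of underside
- bush: solid brass flanged bush standing on the mat, flange 52 mm across, 42 mm high; a bystander. Origin: centre of underside
- screwdriver: loose screwdriver on the bench; a bystander
- wrench: loose spanner on the bench; a bystander
- tap_wrench: tap wrench, 230 mm steel bar with a block in the middle, lying on the bench; a bystander
Mind the look-alikes: they are no part of the job. What is shaped like the insert but pink or purple is not meant.

How it is judged (in metres and radians):
On the way, in this order (a step that is already met when the one before it is completed fails the run):
1. the brake lever rests in the green (middle) notch, let go, tray level (value of joint lever between 0.52 and 0.75 rad and distance between the grasp point and lever_grip above 0.05 m and value of joint tray below 0.04 rad), for 0.3 s.
2. the insert stands upright and still on the orange patch of the braked, level tray, long side along the chute, let go (value of joint lever between 0.52 and 0.75 rad and x of insert in the frame of load_pad between -0.024 and 0.024 m and y of insert in the frame of load_pad between -0.03 and 0.03 m and z of insert in the frame of load_pad between -0.004 and 0.005 m and angle between insert's own z axis and vertical below 0.1 rad and angle between the x axis of insert and the y axis of load_pad, either way round below 0.3 rad and value of joint tray below 0.04 rad and contact force between the fingers and insert below 0.1 N and linear speed of insert below 0.03 m/s), for 0.3 s.
3. the button is pressed, with the insert still on the tray (value of joint button above 0.006 m and x of insert in the frame of load_pad between -0.024 and 0.024 m and y of insert in the frame of load_pad between -0.03 and 0.03 m and z of insert in the frame of load_pad between -0.004 and 0.005 m).
4. the lever has swung back and the insert's weight tips the tray (value of joint lever below 0.2 rad and value of joint tray above 0.2 rad).
At the end, for the whole second after the job is handed in: The insert lies still inside the blue bin (any way up), the brake lever is back at rest (below 0.12 rad), the button is up (less than 2 mm down) and the empty tray is back level (below 0.06 rad) (x of insert in the frame of bin_floor between -0.07 and 0.07 m and y of insert in the frame of bin_floor between -0.1 and 0.1 m and z of insert in the frame of bin_floor below 0.055 m and linear speed of insert below 0.03 m/s and value of joint lever below 0.12 rad and value of joint button below 0.002 m and value of joint tray below 0.06 rad); the robot touches nothing.
It fails at once if the insert is let fall onto the braked tray (faster than 0.5 m/s while not held) (value of joint lever above 0.52 rad and contact force between the fingers and insert below 0.1 N and linear speed of insert above 0.5 m/s).
It fails at once if another thing on the bench is moved by more than 30 mm (distance of any of block, bush, screwdriver, wrench, tap_wrench from where it was at the start of the episode above 0.03 m).
It also fails if it takes over 72 s, if anything falls off the work surface, if the arm or the gripper's body presses on something with over 40 N, if the wrist force passes 120 N, or if a joint passes its speed limit or range.

ROBOT

A 6-joint arm with a two-finger parallel gripper is mounted at the origin on the work surface. World frame = base frame: x ahead of the robot, y to its left, z up, the work surface at z = 0. Lengths are in m, angles in degrees, forces in N, time in s.
With the tool pointing down it reaches from about 0.35 to 0.875 m from the base axis. Payload 4.2 kg.
Tool frame: the origin (TCP) lies on the centre line of the jaws, within the pads' length; the fingertips stand 25 mm ahead of it and the grasp point (between the pads) lies 6 mm ahead of it; z points along the fingers, y is the line along which they close (so a half turn about z gives the same grasp; the last joint's range is limited). The gripper opens to 87 mm and grips with 3 to 60 N. Pads are 19 mm wide; open, the fingers measure 117 mm over their backs; the gripper's body (75 mm by 190 mm) begins 51 mm behind the grasp point.
Start: joints at [81.108, 22.042, 0.453, 0, -68.411, -14.817], TCP at [0.251, 0.572, 0.248] pointing down, gripper open.
Joint ranges: [-179.83, 179.83], [-69.29, 118.12], [-61.27, 80.66], [-181.25, 117.63], [-171.15, -9.14], [-177.46, 177.46]. Speed limits (degrees/s): [159.86, 159.86, 180, 180, 180, 180].

INTERFACE

Orientations are given as a 3x3 rotation matrix whose columns are the frame's x, y, z axes.
In Python, from station import r gives the robot as it stands.
- The arm moves only by the tool move_arm, never from a script. Its argument "series" is a list of rows, each an object with "grip": the opening, from 0 (shut) to 1 (fully open); "xyz": the shift along the tool's x, y, z in mm, a list of three; "angular": the turn, a rotation vector about the tool's x, y, z in rad, a list of three. A call has 1 to 10 rows; each row is the pose to reach, as a shift and turn from the pose commanded when the call began, along the tool's axes at that moment; what a row does not reach only later rows make up. A row lasts 1/10 s, in which the tool goes at most 50 mm and 8.59 degrees, less where a joint would pass 70% of its speed; a pose out of reach is approached as far as the arm can. A call with a gripper value outside its range is refused whole. The fingers move at their own pace and stop on an object; the grip force is fixed at half the most. Time passes only in rows, so rows that repeat a pose let the fingers close. It gives the time, the measured TCP pose, the force, the opening and the grip force at its end, in the units of the state.
- r.sense(): the state, without advancing time (a new reading comes with each control period).
- r.capture(name): name is "scene" or "top"; returns a dict with "img" (420x560x3 uint8, red, green, blue), "camera_matrix" (3x3 intrinsics, pixels), "rvec" (rotation vector, rad) and "tvec" (3), from world to camera coordinates, as OpenCV has them. Camera axes: x right, y down, z forward; pixel columns grow to the right and rows downward; lengths in m; the calibration is good to about 2 mm. A picture is of the moment at which its call begins. There is no depth.
- r.finish_job(): hands the job in; it is judged then, once.
The state is a dict: "time_s": time; "joints": joint angles; "joint_velocities": joint speeds; "effort": joint torques, N m; "tcp_pos": TCP position; "ee_rot": TCP orientation; "wrist_force": force on the tool from outside, world axes, zero at the start; "moment": the same for the moment, N m; "gripper_width": opening from 0.0 (shut) to 1.0 (fully open); "gripper_force": force on a finger pad.
Only numpy, scipy, OpenCV 4.12 (cv2) and the standard library are available. Lean on these libraries where they do the work, as an engineer would, in place of code of your own. Each camera call takes 0.05 s, during which the arm holds its last target. There are 200 camera calls.

## Working session

There is one attempt and no reset: what is moved stays moved. The work goes in short steps, Python scripts to look and compute and a tool call to move; the robot and the scene stay as the last step left them, time stands still between calls to the robot, and variables do not carry over. Pictures are saved under pics/ and viewed, at most 10 in all, crops included, and the job is handed in when it is done.

Besides the shell and the picture viewer there is one more tool, called by a JSON object that holds its "op" and its "data". move_arm: Moves the arm, as the interface text tells. Its arguments: {"type":"object","properties":{"series":{"type":"array"}},"required":["series"]}

```bash
mkdir -p pics
cat > h.py <<'E'
import numpy as np, cv2
from station import r
def cap(n,f=None):
    c=r.capture(n)
    if f: cv2.imwrite('pics/'+f,cv2.cvtColor(c['img'],cv2.COLOR_RGB2BGR))
    return c
def ray(c,u,v):
    R=cv2.Rodrigues(np.array(c['rvec'],float))[0];t=np.array(c['tvec'],float).ravel()
    d=R.T@np.linalg.inv(c['camera_matrix'])@np.array([u,v,1.]);return -R.T@t,d
def onz(c,u,v,z):
    o,d=ray(c,u,v);return o+d*(z-o[2])/d[2]
def proj(c,P):
    return cv2.projectPoints(np.array(P,float).reshape(-1,1,3),np.array(c['rvec'],float),np.array(c['tvec'],float),np.array(c['camera_matrix']),None)[0].reshape(-1,2)
E
python3 - <<'E'
from h import *
for n in('scene','top'):
    c=cap(n,n+'1.png'); print(n,onz(c,280,210,0),ray(c,0,0)[0])
s=r.sense();print(s['tcp_pos'],s['ee_rot'],s['time_s'])
E
```

```text
scene [ 0.46192951 -0.11275521  0.        ] [1.03148388 0.64333673 1.41930986]
top [ 0.52634854 -0.01196649  0.        ] [ 0.44008171 -0.04879422  1.25274961]
[0.25107575 0.57181118 0.24657617] [[ 9.15538191e-01 -4.02230421e-01 -7.13045355e-04]
 [-4.02231045e-01 -9.15536365e-01 -1.83080596e-03]
 [ 8.35869008e-05  1.96298176e-03 -9.99998070e-01]] 0.1
```

View pics/scene1.png

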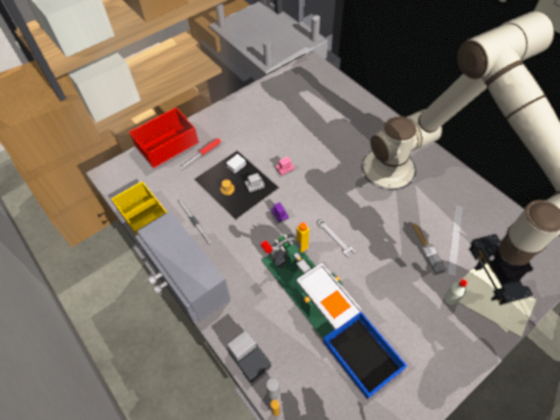

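View pics/top1.png

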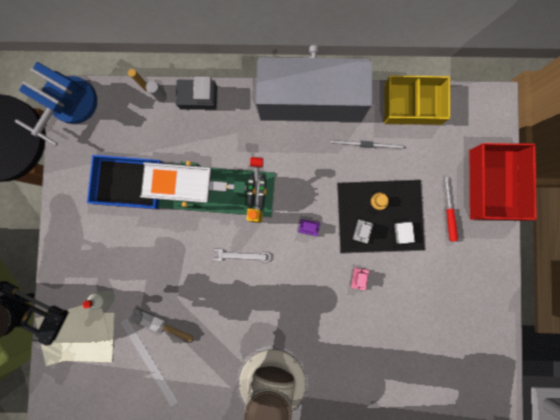

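Scene: fixture centre of the view, with the red grip at (266,247), the button at (303,228) and the orange patch at (336,305). Top: grip (256,161), button (253,214), patch (164,182). Could be taken for the insert (top pixels): grey stepped piece on mat (363,231), plain block (404,233), bush (380,201), purple (309,227), pink (360,279). I choose the grey stepped one at (363,231).

Run:
```python
from h import *
t=cap('top');s=cap('scene')
def crop(c,x0,y0,w,h,k): return cv2.resize(cv2.cvtColor(c['img'][y0:y0+h,x0:x0+w],cv2.COLOR_RGB2BGR),None,fx=k,fy=k,interpolation=cv2.INTER_CUBIC)
a=crop(t,335,180,90,75,4.4);b=crop(s,200,145,90,75,4.4);d=crop(t,200,145,90,75,4.4);e=crop(s,245,210,90,75,4.4)
m=np.vstack([np.hstack([a,b]),np.hstack([d,e])]);cv2.imwrite('pics/crop.png',m[:600,:800])
def blobs(c,lo,hi,box,z,name):
    x0,y0,x1,y1=box
    h=cv2.cvtColor(c['img'],cv2.COLOR_RGB2HSV)[y0:y1,x0:x1]
    M=cv2.inRange(h,lo,hi);n,l,st,ce=cv2.connectedComponentsWithStats(M)
    for i in range(1,n):
        if st[i,4]>15:
            u,v=ce[i]+[x0,y0];print(name,st[i],(u,v),onz(c,u,v,z).round(4), cv2.minAreaRect(np.argwhere(l==i)[:,::-1].astype(np.float32))[2])
O=((5,150,120),(18,255,255));Rd=((0,150,90),(4,255,255));B=((105,130,60),(125,255,255))
blobs(t,*O,(130,150,280,240),.118,'T orange pad'); blobs(t,*O,(230,190,280,240),.155,'T button')
blobs(s,*O,(280,210,370,330),.118,'S orange pad'); blobs(s,*O,(280,210,325,250),.155,'S button')
blobs(t,*Rd,(240,150,275,175),.162,'T grip');blobs(s,*Rd,(255,235,280,260),.162,'S grip')
blobs(t,*B,(80,140,200,220),.045,'T bin');blobs(s,*B,(310,300,420,400),.045,'S bin')
```

```text
T orange pad [ 22  20  24  24 514] (np.float64(163.56225680933852), np.float64(181.47081712062257)) [0.5919 0.3202 0.118 ] 4.39870548248291
T orange pad [117  59  11  11  84] (np.float64(252.16666666666669), np.float64(214.21428571428572)) [0.5043 0.0631 0.118 ] 63.43495178222656
T button [17 19 11 11 84] (np.float64(252.16666666666666), np.float64(214.21428571428572)) [0.5022 0.0594 0.155 ] 63.43495178222656
S orange pad [19 13  9  8 49] (np.float64(302.59183673469386), np.float64(226.30612244897958)) [0.4916 0.0497 0.118 ] 45.0
S orange pad [ 41  81  29  27 418] (np.float64(335.10526315789474), np.float64(303.88995215311)) [0.5934 0.323  0.118 ] 51.34019470214844
S button [19 13  9  8 49] (np.float64(302.59183673469386), np.float64(226.30612244897958)) [0.507  0.0666 0.155 ] 45.0
T grip [ 10   7  13  10 109] (np.float64(256.0642201834862), np.float64(161.70642201834863)) [0.6465 0.0525 0.162 ] 90.0
S grip [ 6  6 11 13 97] (np.float64(266.24742268041234), np.float64(246.56701030927834)) [0.6473 0.0546 0.162 ] 51.34019470214844
T bin [  7  15  73  54 969] (np.float64(112.60371517027863), np.float64(179.5923632610939)) [0.6039 0.5013 0.045 ] 4.513988018035889
S bin [  13   13   83   85 1330] (np.float64(363.9187969924812), np.float64(352.6639097744361)) [0.6065 0.4747 0.045 ] 50.71058654785156
```

View pics/crop.png

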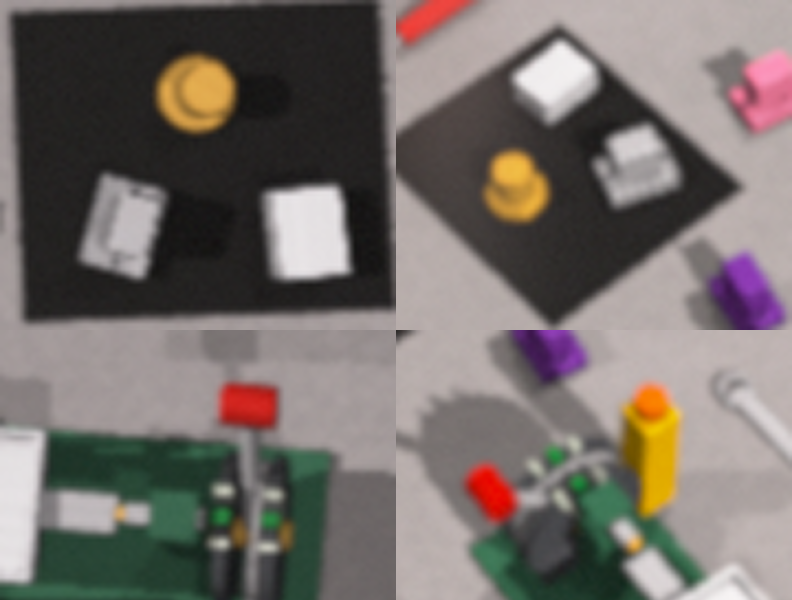

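Crop confirms a grey stepped insert on the mat at about top px (362,231). The block is plain white, and the look-alikes are off the mat.

{"op": "move_arm", "data": {"series": [{"grip": 1, "xyz": [40, 22, -13], "angular": [0, 0, -0.1]}, {"grip": 1, "xyz": [80, 44, -13], "angular": [0, 0, -0.2]}, {"grip": 1, "xyz": [120, 66, -13], "angular": [0, 0, -0.3]}, {"grip": 1, "xyz": [160, 88, -13], "angular": [0, 0, -0.353]}, {"grip": 1, "xyz": [200, 110, -13], "angular": [0, 0, -0.353]}, {"grip": 1, "xyz": [240, 132, -13], "angular": [0, 0, -0.353]}, {"grip": 1, "xyz": [280, 154, -13], "angular": [0, 0, -0.353]}, {"grip": 1, "xyz": [320, 176, -13], "angular": [0, 0, -0.353]}, {"grip": 1, "xyz": [360, 198, -13], "angular": [0, 0, -0.353]}, {"grip": 1, "xyz": [400, 220, -13], "angular": [0, 0, -0.353]}]}}

```text
time_s: 1.2
tcp_pos: [0.5298, 0.2083, 0.2606]
ee_rot: [[0.998, -0.061, -0.0], [-0.061, -0.998, 0.0], [-0.0, -0.0, -1.0]]
wrist_force: [-0.6, 0.6, -0.1]
gripper_width: 1.0
gripper_force: 0.0
```

```bash
cat >> h.py <<'E'
# fixture: lever pivot xy, axes
yaw=np.radians(-3.5);EX=np.array([np.cos(yaw),np.sin(yaw),0]);EY=np.array([-np.sin(yaw),np.cos(yaw),0])
LP=np.array([.5785,.0581,.070])
def go(P):
    s=r.sense();R=np.array(s['ee_rot']);p=np.array(s['tcp_pos'])
    print('tcp',p.round(4),'yaw',np.degrees(np.arctan2(R[1,0],R[0,0])).round(2),'delta mm',(R.T@(np.array(P)-p)*1000).round(1),'t',s['time_s'],'F',np.round(s['wrist_force'],1))
E
python3 - <<'E'
from h import *
go(LP+69.6e-3*EX+np.array([0,0,.198]))
c=cap('top')
def edge(M,z,nm):
    cs,_=cv2.findContours(M,cv2.RETR_EXTERNAL,cv2.CHAIN_APPROX_NONE)
    k=max(cs,key=cv2.contourArea)
    b=cv2.boxPoints(cv2.minAreaRect(k));P=np.array([onz(c,*q,z)[:2] for q in b])
    print(nm,cv2.contourArea(k),b.round(1).tolist(),P.mean(0).round(4),'sides',np.linalg.norm(np.roll(P,-1,0)-P,axis=1).round(4),'dirs',[np.degrees(np.arctan2(*(P[(i+1)%4]-P[i])[::-1])).round(1) for i in range(2)])
def box(M,x0,y0,x1,y1):
    N=np.zeros_like(M);N[y0:y1,x0:x1]=M[y0:y1,x0:x1];return N
h=cv2.cvtColor(c['img'],cv2.COLOR_RGB2HSV)
edge(box(cv2.inRange(h,(0,0,90),(180,255,255)),345,210,385,250),.022,'insert')
edge(box(cv2.inRange(h,(0,0,205),(180,60,255)),345,210,385,250),.056,'boss top?')
edge(box(cv2.inRange(h,(105,130,60),(125,255,255)),80,140,200,220),.045,'bin')
edge(box(cv2.inRange(h,(5,150,120),(18,255,255)),130,150,200,220),.118,'pad')
g=cv2.cvtColor(c['img'],cv2.COLOR_RGB2GRAY);print(g[216:246:1,352:374])
E
```

```text
tcp [0.5298 0.2083 0.2606] yaw -3.48 delta mm [127.3 147.   -7.5] t 1.2 F [-0.6  0.6 -0.1]
insert 260.0 [[352.29998779296875, 238.5], [357.5, 219.3000030517578], [372.3999938964844, 223.39999389648438], [367.1000061035156, 242.60000610351562]] [ 0.4671 -0.2648] sides [0.0607 0.0464 0.0606 0.0463] dirs [np.float64(-14.4), np.float64(-103.9)]Traceback (most recent call last):
  File "<stdin>", line 13, in <module>
  File "<stdin>", line 6, in edge
ValueError: max() iterable argument is empty
```

{"op": "move_arm", "data": {"series": [{"grip": 1, "xyz": [32, 37, -8], "angular": [0, 0, 0]}, {"grip": 1, "xyz": [64, 74, -8], "angular": [0, 0, 0]}, {"grip": 1, "xyz": [96, 111, -8], "angular": [0, 0, 0]}, {"grip": 1, "xyz": [127, 147, -8], "angular": [0, 0, 0]}, {"grip": 1, "xyz": [127, 147, 10], "angular": [0, 0, 0]}, {"grip": 1, "xyz": [127, 147, 32], "angular": [0, 0, 0]}, {"grip": 1, "xyz": [127, 147, 54], "angular": [0, 0, 0]}, {"grip": 1, "xyz": [127, 147, 74], "angular": [0, 0, 0]}, {"grip": 1, "xyz": [127, 147, 90], "angular": [0, 0, 0]}, {"grip": 1, "xyz": [127, 147, 93], "angular": [0, 0, 0]}]}}

```text
time_s: 2.25
tcp_pos: [0.6454, 0.0552, 0.1648]
ee_rot: [[0.998, -0.061, -0.005], [-0.061, -0.998, -0.001], [-0.005, 0.001, -1.0]]
wrist_force: [-0.6, 0.4, -1.1]
gripper_width: 1.003
gripper_force: 0.0
```

{"op": "move_arm", "data": {"series": [{"grip": 0, "xyz": [0, 0, 0], "angular": [0, 0, 0]}, {"grip": 0, "xyz": [0, 0, 0], "angular": [0, 0, 0]}, {"grip": 0, "xyz": [0, 0, 0], "angular": [0, 0, 0]}, {"grip": 0, "xyz": [0, 0, 0], "angular": [0, 0, 0]}, {"grip": 0, "xyz": [0, 0, 0], "angular": [0, 0, 0]}, {"grip": 0, "xyz": [0, 0, 0], "angular": [0, 0, 0]}, {"grip": 0, "xyz": [0, 0, 0], "angular": [0, 0, 0]}, {"grip": 0, "xyz": [0, 0, 0], "angular": [0, 0, 0]}]}}

```text
time_s: 3.05
tcp_pos: [0.6467, 0.0529, 0.1676]
ee_rot: [[0.998, -0.061, -0.001], [-0.061, -0.998, -0.004], [-0.001, 0.004, -1.0]]
wrist_force: [1.3, -7.1, 0.8]
gripper_width: 0.41
gripper_force: 30.0
```

Run:
```python
from h import *
go(LP+115e-3*np.sin(.65-.76)*EX+np.array([0,0,.006+.115*np.cos(.11)]))
c=cap('scene','g.png');i=cv2.imread('pics/g.png')[190:290,220:340];cv2.imwrite('pics/g1.png',cv2.resize(i,None,fx=5,fy=5))
print(r.sense()['gripper_width']*87,r.sense()['gripper_force'])
c=cap('top');h=cv2.cvtColor(c['img'],cv2.COLOR_RGB2HSV)
M=cv2.inRange(h,(5,150,120),(18,255,255))[150:220,130:200]
b=cv2.boxPoints(cv2.minAreaRect(np.argwhere(M>0)[:,::-1].astype(np.float32)))+[130,150]
P=np.array([onz(c,*q,.118)[:2] for q in b]);print(P.mean(0),P[1]-P[0],P[2]-P[1])
```

```text
tcp [0.6467 0.0529 0.1676] yaw -3.47 delta mm [-81.1  -1.  -22.6] t 3.05 F [ 1.3 -7.1  0.8]
35.655280592419864 30.004959530197084
[0.68111478 0.42206143] [0. 0.] [0. 0.]
```

View pics/g1.png

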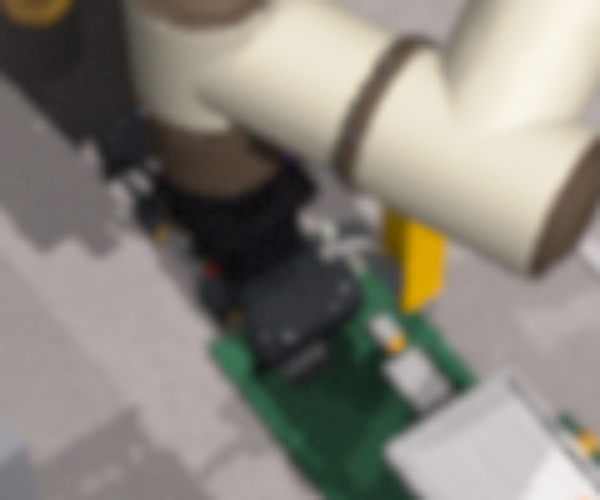

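Gripped: opening 35.7 mm matches the 36 mm grip. Pulling along the arc to about 0.76 rad.

{"op": "move_arm", "data": {"series": [{"grip": 0, "xyz": [-10, 0, -6], "angular": [0, 0, 0]}, {"grip": 0, "xyz": [-20, 0, -12], "angular": [0, 0, 0]}, {"grip": 0, "xyz": [-30, 0, -16], "angular": [0, 0, 0]}, {"grip": 0, "xyz": [-41, 0, -20], "angular": [0, 0, 0]}, {"grip": 0, "xyz": [-52, 0, -22], "angular": [0, 0, 0]}, {"grip": 0, "xyz": [-64, 0, -23], "angular": [0, 0, 0]}, {"grip": 0, "xyz": [-75, 0, -23], "angular": [0, 0, 0]}, {"grip": 0, "xyz": [-82, 0, -23], "angular": [0, 0, 0]}, {"grip": 0, "xyz": [-82, 0, -23], "angular": [0, 0, 0]}, {"grip": 0, "xyz": [-82, 0, -23], "angular": [0, 0, 0]}]}}

```text
time_s: 4.15
tcp_pos: [0.5653, 0.0575, 0.1915]
ee_rot: [[0.998, -0.061, 0.001], [-0.061, -0.998, -0.005], [0.001, 0.005, -1.0]]
wrist_force: [2.1, -10.0, 0.9]
gripper_width: 0.415
gripper_force: 30.0
```

Run:
```python
from h import *
s=r.sense();d=np.array(s['tcp_pos'])-LP;print('q',.65-np.arctan2(d@EX,d[2]-.006),'r',np.hypot(d@EX,d[2]-.006));go(LP)
```

```text
q 0.7632032400696921 r 0.1162377540929527
tcp [0.5653 0.0575 0.1915] yaw -3.47 delta mm [ 13.   -1.9 121.5] t 4.15 F [  2.1 -10.    0.9]
```

{"op": "move_arm", "data": {"series": [{"grip": 1, "xyz": [0, 0, 0], "angular": [0, 0, 0]}, {"grip": 1, "xyz": [0, 0, 0], "angular": [0, 0, 0]}, {"grip": 1, "xyz": [0, 0, 0], "angular": [0, 0, 0]}, {"grip": 1, "xyz": [0, 0, 0], "angular": [0, 0, 0]}, {"grip": 1, "xyz": [0, 0, 0], "angular": [0, 0, 0]}, {"grip": 1, "xyz": [0, 0, -15], "angular": [0, 0, 0]}, {"grip": 1, "xyz": [0, 0, -35], "angular": [0, 0, 0]}, {"grip": 1, "xyz": [0, 0, -60], "angular": [0, 0, 0]}, {"grip": 1, "xyz": [0, 0, -85], "angular": [0, 0, 0]}, {"grip": 1, "xyz": [0, 0, -100], "angular": [0, 0, 0]}]}}

```text
time_s: 5.15
tcp_pos: [0.5656, 0.0608, 0.2928]
ee_rot: [[0.998, -0.06, 0.003], [-0.06, -0.998, 0.001], [0.003, -0.001, -1.0]]
wrist_force: [-0.1, 0.3, -0.9]
gripper_width: 1.0
gripper_force: 0.0
```

Run:
```python
from h import *
go([.467,-.262,.18])
```

```text
tcp [0.5656 0.0608 0.2928] yaw -3.45 delta mm [-79.3 328.3 112.3] t 5.15 F [-0.1  0.3 -0.9]
```

{"op": "move_arm", "data": {"series": [{"grip": 1, "xyz": [-10, 40, 0], "angular": [0, 0, 0]}, {"grip": 1, "xyz": [-20, 82, 0], "angular": [0, 0, 0.05]}, {"grip": 1, "xyz": [-30, 124, 0], "angular": [0, 0, 0.1]}, {"grip": 1, "xyz": [-40, 166, 0], "angular": [0, 0, 0.15]}, {"grip": 1, "xyz": [-50, 208, 0], "angular": [0, 0, 0.191]}, {"grip": 1, "xyz": [-60, 250, 20], "angular": [0, 0, 0.191]}, {"grip": 1, "xyz": [-70, 290, 50], "angular": [0, 0, 0.191]}, {"grip": 1, "xyz": [-79, 328, 80], "angular": [0, 0, 0.191]}, {"grip": 1, "xyz": [-79, 328, 112], "angular": [0, 0, 0.191]}, {"grip": 1, "xyz": [-79, 328, 112], "angular": [0, 0, 0.191]}]}}

```text
time_s: 6.15
tcp_pos: [0.4628, -0.262, 0.1742]
ee_rot: [[0.968, -0.252, -0.01], [-0.252, -0.968, 0.004], [-0.01, -0.001, -1.0]]
wrist_force: [0.2, 0.5, -0.1]
gripper_width: 1.0
gripper_force: 0.0
```

Run:
```python
from h import *
go([.467,-.262,.055])
c=cap('scene','l.png');i=cv2.imread('pics/l.png')
t=cap('top','l2.png')
a=cv2.resize(i[200:290,235:335],None,fx=4,fy=4,interpolation=cv2.INTER_CUBIC)
b=cv2.resize(i[140:230,190:290],None,fx=4,fy=4,interpolation=cv2.INTER_CUBIC)
cv2.imwrite('pics/l3.png',np.hstack([a,b]))
h=cv2.cvtColor(c['img'],cv2.COLOR_RGB2HSV)
M=cv2.inRange(h,(0,150,90),(4,255,255))[210:270,245:310];n,l,st,ce=cv2.connectedComponentsWithStats(M)
for k in range(1,n): print(st[k],ce[k]+[245,210])
for q in(.3,.55,.6,.9):print(q,proj(c,LP+.115*np.sin(.65-q)*EX+[0,0,.115*np.cos(.65-q)]))
```

```text
tcp [ 0.4628 -0.262   0.1742] yaw -14.6 delta mm [  5.3  -0.9 119.1] t 6.15 F [ 0.2  0.5 -0.1]
[31 17 12 13 95] [281.50526316 233.23157895]
0.3 [[273.6275785 239.1571778]]
0.55 [[280.83823688 233.663152  ]]
0.6 [[282.31732952 232.68217852]]
0.9 [[291.07806528 227.853523  ]]
```

View pics/l3.png

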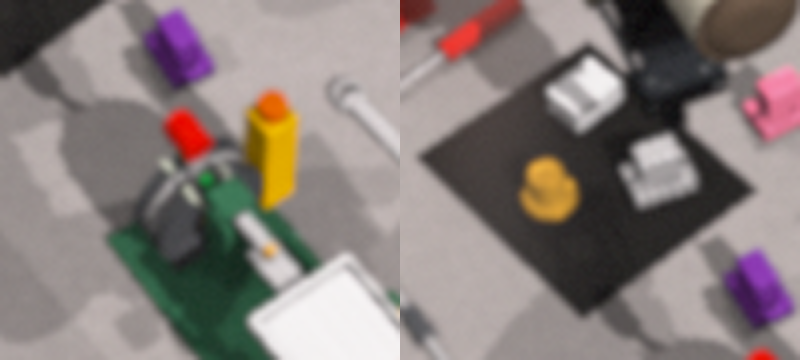

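Lever grip at (281.5,233) reads 0.57 rad, so it sits in the green notch. The insert is untouched at about scene px (255,182). Checking its position from this second view.

Run:
```python
from h import *
c=cap('scene');a=np.radians(-14.4);X=np.array([np.cos(a),np.sin(a),0]);Y=np.array([-X[1],X[0],0]);o=np.array([.467,-.262,.004])
print('base',proj(c,[o+X*i*.031+Y*j*.022 + [0,0,z] for z in(0,.018) for i,j in((1,1),(1,-1),(-1,-1),(-1,1))]).round(1).tolist())
print('boss',proj(c,[o+X*i*.02+Y*j*.013 + [0,0,.052] for i,j in((1,1),(1,-1),(-1,-1),(-1,1))]).round(1).tolist())
g=cv2.cvtColor(c['img'],cv2.COLOR_RGB2GRAY);M=np.zeros_like(g);M[168:196,240:270]=(g[168:196,240:270]>90)*255
k=max(cv2.findContours(M,0,1)[0],key=cv2.contourArea);print(cv2.boundingRect(k),cv2.approxPolyDP(k,2,True).reshape(-1,2).tolist())
```

```text
base [[249.7, 192.3], [245.5, 184.0], [260.2, 178.6], [264.6, 186.8], [249.4, 189.5], [245.1, 181.2], [259.9, 175.8], [264.3, 184.0]]
boss [[250.5, 181.4], [247.9, 176.5], [257.7, 173.0], [260.3, 177.9]]
(245, 173, 20, 19) [[257, 173], [249, 175], [245, 181], [249, 191], [264, 186]]
```

Agreement within 1 px. Descending on the boss.

{"op": "move_arm", "data": {"series": [{"grip": 1, "xyz": [0, 0, 25], "angular": [0, 0, 0]}, {"grip": 1, "xyz": [0, 0, 50], "angular": [0, 0, 0]}, {"grip": 1, "xyz": [0, 0, 75], "angular": [0, 0, 0]}, {"grip": 1, "xyz": [0, 0, 95], "angular": [0, 0, 0]}, {"grip": 1, "xyz": [0, 0, 110], "angular": [0, 0, 0]}, {"grip": 1, "xyz": [0, 0, 120], "angular": [0, 0, 0]}, {"grip": 1, "xyz": [0, 0, 125], "angular": [0, 0, 0]}, {"grip": 1, "xyz": [0, 0, 125], "angular": [0, 0, 0]}, {"grip": 1, "xyz": [0, 0, 125], "angular": [0, 0, 0]}, {"grip": 0, "xyz": [0, 0, 125], "angular": [0, 0, 0]}]}}

```text
time_s: 7.3
tcp_pos: [0.4669, -0.2622, 0.0545]
ee_rot: [[0.969, -0.249, 0.002], [-0.249, -0.969, -0.001], [0.002, 0.0, -1.0]]
wrist_force: [-0.4, -0.7, -0.3]
gripper_width: 0.965
gripper_force: 0.0
```

{"op": "move_arm", "data": {"series": [{"grip": 0, "xyz": [0, 0, 0], "angular": [0, 0, 0]}, {"grip": 0, "xyz": [0, 0, 0], "angular": [0, 0, 0]}, {"grip": 0, "xyz": [0, 0, 0], "angular": [0, 0, 0]}, {"grip": 0, "xyz": [0, 0, 0], "angular": [0, 0, 0]}, {"grip": 0, "xyz": [0, 0, 0], "angular": [0, 0, 0]}, {"grip": 0, "xyz": [0, 0, 0], "angular": [0, 0, 0]}, {"grip": 0, "xyz": [0, 0, 0], "angular": [0, 0, 0]}, {"grip": 0, "xyz": [0, 0, 0], "angular": [0, 0, 0]}, {"grip": 0, "xyz": [0, 0, 0], "angular": [0, 0, 0]}]}}

```text
time_s: 8.2
tcp_pos: [0.4662, -0.2624, 0.0536]
ee_rot: [[0.968, -0.249, -0.0], [-0.249, -0.968, -0.0], [-0.0, 0.0, -1.0]]
wrist_force: [-0.8, -3.3, -0.7]
gripper_width: 0.298
gripper_force: 30.0
```

Held (25.9 mm = boss width). Lifting.

{"op": "move_arm", "data": {"series": [{"grip": 0, "xyz": [0, 0, -10], "angular": [0, 0, 0]}, {"grip": 0, "xyz": [0, 0, -30], "angular": [0, 0, 0]}, {"grip": 0, "xyz": [0, 0, -60], "angular": [0, 0, 0]}, {"grip": 0, "xyz": [0, 0, -90], "angular": [0, 0, 0]}, {"grip": 0, "xyz": [0, 0, -120], "angular": [0, 0, 0]}, {"grip": 0, "xyz": [0, 0, -150], "angular": [0, 0, 0]}, {"grip": 0, "xyz": [0, 0, -180], "angular": [0, 0, 0]}, {"grip": 0, "xyz": [0, 0, -205], "angular": [0, 0, 0]}, {"grip": 0, "xyz": [0, 0, -225], "angular": [0, 0, 0]}, {"grip": 0, "xyz": [0, 0, -230], "angular": [0, 0, 0]}]}}

```text
time_s: 9.2
tcp_pos: [0.4665, -0.2617, 0.2854]
ee_rot: [[0.968, -0.249, 0.003], [-0.249, -0.968, 0.0], [0.003, -0.001, -1.0]]
wrist_force: [0.2, -0.3, -6.2]
gripper_width: 0.293
gripper_force: 30.0
```

Run:
```python
from h import *
go([.5926,.3215,.30]);s=r.sense();print(np.round(s['joints'],1),s['gripper_width'])
```

```text
tcp [ 0.4665 -0.2617  0.2854] yaw -14.42 delta mm [ -23.1 -596.3  -14.2] t 9.2 F [ 0.2 -0.3 -6.2]
[-11.9  11.7  -8.7  -0.  -69.4  87.5] 0.2932533064163374
```

{"op": "move_arm", "data": {"series": [{"grip": 0, "xyz": [-1, -15, -1], "angular": [0, 0, 0.04]}, {"grip": 0, "xyz": [-2, -40, -2], "angular": [0, 0, 0.1]}, {"grip": 0, "xyz": [-3, -75, -4], "angular": [0, 0, 0.18]}, {"grip": 0, "xyz": [-4, -110, -6], "angular": [0, 0, 0.26]}, {"grip": 0, "xyz": [-5, -145, -8], "angular": [0, 0, 0.34]}, {"grip": 0, "xyz": [-7, -180, -10], "angular": [0, 0, 0.42]}, {"grip": 0, "xyz": [-8, -215, -12], "angular": [0, 0, 0.5]}, {"grip": 0, "xyz": [-10, -250, -14], "angular": [0, 0, 0.58]}, {"grip": 0, "xyz": [-11, -285, -15], "angular": [0, 0, 0.66]}, {"grip": 0, "xyz": [-12, -320, -15], "angular": [0, 0, 0.74]}]}}

```text
time_s: 10.2
tcp_pos: [0.5331, 0.0524, 0.2966]
ee_rot: [[0.544, -0.839, -0.004], [-0.839, -0.544, 0.0], [-0.002, 0.003, -1.0]]
wrist_force: [-0.0, -1.2, -6.8]
gripper_width: 0.297
gripper_force: 30.0
```

Run:
```python
from h import *
go([.5926,.3215,.30]);s=r.sense();print(np.round(s['joints'],1),s['gripper_width'])
```

```text
tcp [0.5331 0.0524 0.2966] yaw -57.02 delta mm [-193.4 -196.4   -3.6] t 10.2 F [-0.  -1.2 -6.8]
[ 22.9  11.6  -7.2  -0.1 -71.5  10.1] 0.2970836102035257
```

{"op": "move_arm", "data": {"series": [{"grip": 0, "xyz": [-25, -25, 0], "angular": [0, 0, 0.08]}, {"grip": 0, "xyz": [-50, -50, 0], "angular": [0, 0, 0.16]}, {"grip": 0, "xyz": [-75, -76, 0], "angular": [0, 0, 0.24]}, {"grip": 0, "xyz": [-100, -101, 0], "angular": [0, 0, 0.32]}, {"grip": 0, "xyz": [-125, -127, 0], "angular": [0, 0, 0.4]}, {"grip": 0, "xyz": [-150, -152, 0], "angular": [0, 0, 0.48]}, {"grip": 0, "xyz": [-172, -175, 0], "angular": [0, 0, 0.56]}, {"grip": 0, "xyz": [-188, -191, 0], "angular": [0, 0, 0.62]}, {"grip": 0, "xyz": [-193, -196, 0], "angular": [0, 0, 0.64]}, {"grip": 0, "xyz": [-193, -196, 0], "angular": [0, 0, 0.64]}]}}

```text
time_s: 11.2
tcp_pos: [0.5918, 0.3203, 0.2956]
ee_rot: [[-0.059, -0.998, -0.005], [-0.998, 0.06, -0.002], [0.003, 0.004, -1.0]]
wrist_force: [0.0, -0.3, -6.0]
gripper_width: 0.296
gripper_force: 30.0
```

Run:
```python
from h import *
go([.5926,.3215,.168])
```

```text
tcp [0.5918 0.3203 0.2956] yaw -93.41 delta mm [ -1.5  -1.3 127.6] t 11.2 F [ 0.  -0.3 -6. ]
```

{"op": "move_arm", "data": {"series": [{"grip": 0, "xyz": [-1, -1, 20], "angular": [0, 0, 0]}, {"grip": 0, "xyz": [-1, -1, 45], "angular": [0, 0, 0]}, {"grip": 0, "xyz": [-1, -1, 70], "angular": [0, 0, 0]}, {"grip": 0, "xyz": [-1, -1, 90], "angular": [0, 0, 0]}, {"grip": 0, "xyz": [-1, -1, 105], "angular": [0, 0, 0]}, {"grip": 0, "xyz": [-1, -1, 113], "angular": [0, 0, 0]}, {"grip": 0, "xyz": [-1, -1, 117], "angular": [0, 0, 0]}, {"grip": 0, "xyz": [-1, -1, 120], "angular": [0, 0, 0]}, {"grip": 0, "xyz": [-1, -1, 120], "angular": [0, 0, 0]}, {"grip": 0, "xyz": [-1, -1, 120], "angular": [0, 0, 0]}]}}

```text
time_s: 12.2
tcp_pos: [0.5942, 0.3207, 0.1795]
ee_rot: [[-0.061, -0.998, 0.001], [-0.998, 0.061, 0.001], [-0.001, -0.001, -1.0]]
wrist_force: [-0.1, -0.0, -6.4]
gripper_width: 0.296
gripper_force: 30.0
```

Run:
```python
from h import *
go([.5926,.3215,.168])
c=cap('scene','p.png');i=cv2.imread('pics/p.png')[245:345,275:395];cv2.imwrite('pics/p1.png',cv2.resize(i,None,fx=5,fy=5,interpolation=cv2.INTER_CUBIC))
```

```text
tcp [0.5942 0.3207 0.1795] yaw -93.49 delta mm [-0.7  1.7 11.5] t 12.2 F [-0.1 -0.  -6.4]
```

View pics/p1.png

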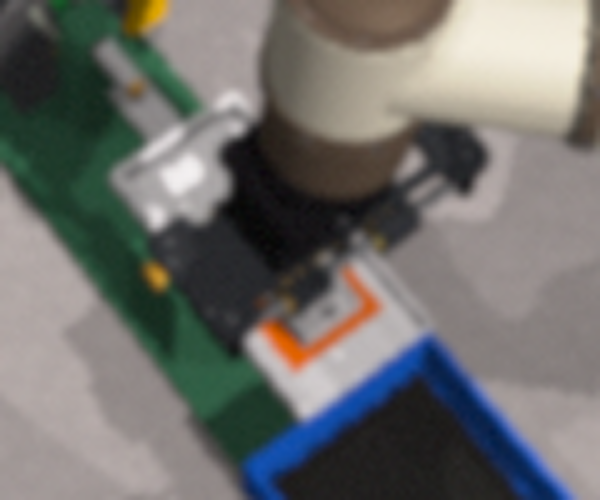

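Insert hangs over the orange patch, centred between the walls (crop 320,310). Setting down slowly.

{"op": "move_arm", "data": {"series": [{"grip": 0, "xyz": [0, 1, 3], "angular": [0, 0, 0]}, {"grip": 0, "xyz": [0, 1, 6], "angular": [0, 0, 0]}, {"grip": 0, "xyz": [0, 1, 8], "angular": [0, 0, 0]}, {"grip": 0, "xyz": [0, 1, 9], "angular": [0, 0, 0]}, {"grip": 0, "xyz": [0, 1, 10], "angular": [0, 0, 0]}, {"grip": 0, "xyz": [0, 1, 10.5], "angular": [0, 0, 0]}, {"grip": 0, "xyz": [0, 1, 11], "angular": [0, 0, 0]}, {"grip": 0, "xyz": [0, 1, 11.5], "angular": [0, 0, 0]}, {"grip": 0, "xyz": [0, 1, 11.5], "angular": [0, 0, 0]}, {"grip": 0, "xyz": [0, 1, 11.5], "angular": [0, 0, 0]}]}}

```text
time_s: 13.25
tcp_pos: [0.593, 0.3207, 0.1675]
ee_rot: [[-0.061, -0.998, 0.001], [-0.998, 0.061, 0.0], [-0.0, -0.001, -1.0]]
wrist_force: [-0.2, 0.3, -3.5]
gripper_width: 0.297
gripper_force: 30.0
```

Contact made. Half a millimetre more, then release gently.

{"op": "move_arm", "data": {"series": [{"grip": 0, "xyz": [0, 0, 0.5], "angular": [0, 0, 0]}, {"grip": 0, "xyz": [0, 0, 0.5], "angular": [0, 0, 0]}, {"grip": 0.35, "xyz": [0, 0, 0.5], "angular": [0, 0, 0]}, {"grip": 0.45, "xyz": [0, 0, 0.5], "angular": [0, 0, 0]}, {"grip": 0.7, "xyz": [0, 0, 0.5], "angular": [0, 0, 0]}, {"grip": 0.7, "xyz": [0, 0, 0.5], "angular": [0, 0, 0]}, {"grip": 0.7, "xyz": [0, 0, 0.5], "angular": [0, 0, 0]}, {"grip": 0.7, "xyz": [0, 0, 0.5], "angular": [0, 0, 0]}]}}

```text
time_s: 14.05
tcp_pos: [0.5929, 0.3207, 0.1667]
ee_rot: [[-0.061, -0.998, 0.0], [-0.998, 0.061, 0.0], [-0.0, -0.0, -1.0]]
wrist_force: [-0.8, 0.6, -0.3]
gripper_width: 0.674
gripper_force: 0.0
```

{"op": "move_arm", "data": {"series": [{"grip": 0.7, "xyz": [0, 0, -10], "angular": [0, 0, 0]}, {"grip": 0.7, "xyz": [0, 0, -25], "angular": [0, 0, 0]}, {"grip": 0.7, "xyz": [0, 0, -45], "angular": [0, 0, 0]}, {"grip": 0.7, "xyz": [0, 0, -70], "angular": [0, 0, 0]}, {"grip": 0.7, "xyz": [0, 0, -95], "angular": [0, 0, 0]}, {"grip": 0.3, "xyz": [0, 0, -110], "angular": [0, 0, 0]}, {"grip": 0, "xyz": [30, 0, -120], "angular": [0, 0, 0]}, {"grip": 0, "xyz": [60, 0, -120], "angular": [0, 0, 0]}, {"grip": 0, "xyz": [95, 0, -120], "angular": [0, 0, 0]}, {"grip": 0, "xyz": [130, 0, -120], "angular": [0, 0, 0]}]}}

```text
time_s: 15.05
tcp_pos: [0.5848, 0.1898, 0.2876]
ee_rot: [[-0.06, -0.998, 0.001], [-0.998, 0.06, 0.0], [-0.001, -0.001, -1.0]]
wrist_force: [0.0, -0.9, -0.5]
gripper_width: 0.328
gripper_force: 0.0
```

Run:
```python
from h import *
go([.504,.0625,.21]);
c=cap('top','q.png');i=cv2.imread('pics/q.png')[140:225,80:290];cv2.imwrite('pics/q1.png',cv2.resize(i,None,fx=3.8,fy=3.8,interpolation=cv2.INTER_CUBIC))
```

```text
tcp [0.5848 0.1898 0.2876] yaw -93.45 delta mm [132.   73.1  77.4] t 15.05 F [ 0.  -0.9 -0.5]
```

View pics/q1.png

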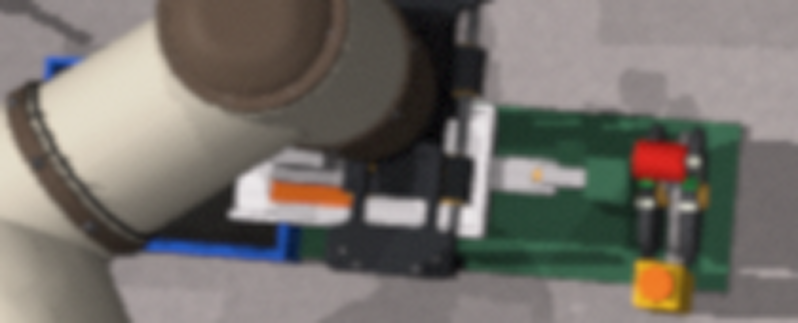

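Insert stands on the patch, partly hidden (crop 310,170). Lever still at the green ticks, button at crop (657,285). Going over the button with the fingers shut.

{"op": "move_arm", "data": {"series": [{"grip": 0, "xyz": [22, 15, 0], "angular": [0, 0, 0]}, {"grip": 0, "xyz": [50, 30, 0], "angular": [0, 0, 0]}, {"grip": 0, "xyz": [80, 45, 0], "angular": [0, 0, 0]}, {"grip": 0, "xyz": [110, 60, 0], "angular": [0, 0, 0]}, {"grip": 0, "xyz": [132, 73, 0], "angular": [0, 0, 0]}, {"grip": 0, "xyz": [132, 73, 20], "angular": [0, 0, 0]}, {"grip": 0, "xyz": [132, 73, 50], "angular": [0, 0, 0]}, {"grip": 0, "xyz": [132, 73, 75], "angular": [0, 0, 0]}, {"grip": 0, "xyz": [132, 73, 90], "angular": [0, 0, 0]}, {"grip": 0, "xyz": [132, 73, 90], "angular": [0, 0, 0]}]}}

```text
time_s: 16.1
tcp_pos: [0.503, 0.0632, 0.1952]
ee_rot: [[-0.061, -0.998, -0.004], [-0.998, 0.061, -0.001], [0.002, 0.004, -1.0]]
wrist_force: [-0.3, -0.1, -0.2]
gripper_width: 0.004
gripper_force: 0.0
```

Run:
```python
from h import *
go([.504,.0625,.171]);print(r.sense()['gripper_width'])
c=cap('top','w.png');s=cap('scene','w2.png')
a=cv2.resize(cv2.imread('pics/w.png')[140:240,130:290],None,fx=2.5,fy=2.5,interpolation=cv2.INTER_CUBIC);b=cv2.resize(cv2.imread('pics/w2.png')[210:335,255:415],None,fx=2.5,fy=2.5,interpolation=cv2.INTER_CUBIC)
cv2.imwrite('pics/w1.png',np.vstack([a,b]))
```

```text
tcp [0.503  0.0632 0.1952] yaw -93.51 delta mm [ 0.6 -1.2 24.1] t 16.1 F [-0.3 -0.1 -0.2]
0.004395844354236828
```

View pics/w1.png

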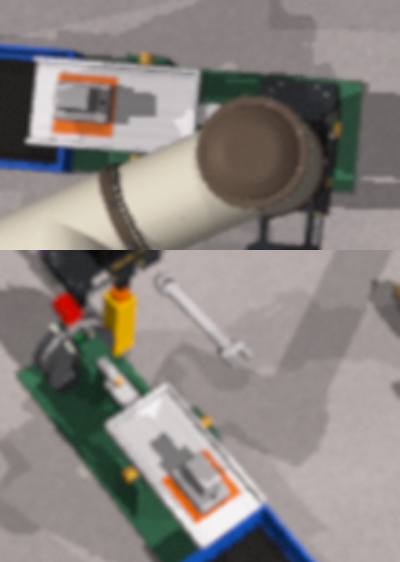

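Insert stands squarely on the patch with the fingers above the button. Pressing.

{"op": "move_arm", "data": {"series": [{"grip": 0, "xyz": [0, 0, 10], "angular": [0, 0, 0]}, {"grip": 0, "xyz": [0, 0, 15], "angular": [0, 0, 0]}, {"grip": 0, "xyz": [0, 0, 19], "angular": [0, 0, 0]}, {"grip": 0, "xyz": [0, 0, 22], "angular": [0, 0, 0]}, {"grip": 0, "xyz": [0, 0, 25], "angular": [0, 0, 0]}, {"grip": 0, "xyz": [0, 0, 26], "angular": [0, 0, 0]}, {"grip": 0, "xyz": [0, 0, 26], "angular": [0, 0, 0]}, {"grip": 0, "xyz": [0, 0, 26], "angular": [0, 0, 0]}, {"grip": 0, "xyz": [0, 0, 26], "angular": [0, 0, 0]}, {"grip": 0, "xyz": [0, 0, 26], "angular": [0, 0, 0]}]}}

```text
time_s: 17.2
tcp_pos: [0.5042, 0.0636, 0.1714]
ee_rot: [[-0.061, -0.998, 0.001], [-0.998, 0.061, -0.0], [-0.0, -0.001, -1.0]]
wrist_force: [-1.4, 0.1, 5.2]
gripper_width: 0.007
gripper_force: 2.9
```

{"op": "move_arm", "data": {"series": [{"grip": 0, "xyz": [0, 0, 0], "angular": [0, 0, 0]}, {"grip": 0, "xyz": [0, 0, 0], "angular": [0, 0, 0]}, {"grip": 0, "xyz": [0, 0, 0], "angular": [0, 0, 0]}, {"grip": 0, "xyz": [0, 0, 0], "angular": [0, 0, 0]}, {"grip": 0, "xyz": [0, 0, 0], "angular": [0, 0, 0]}]}}

```text
time_s: 17.7
tcp_pos: [0.5042, 0.0636, 0.1714]
ee_rot: [[-0.061, -0.998, 0.001], [-0.998, 0.061, -0.0], [0.0, -0.001, -1.0]]
wrist_force: [-2.0, 0.3, 5.7]
gripper_width: 0.004
gripper_force: 2.9
```

Run:
```python
from h import *
go([.504,.0625,.171])
s=cap('scene','x2.png')
b=cv2.resize(cv2.imread('pics/x2.png')[210:400,245:415],None,fx=3,fy=3,interpolation=cv2.INTER_CUBIC)
cv2.imwrite('pics/x1.png',b)
```

```text
tcp [0.5042 0.0636 0.1714] yaw -93.47 delta mm [1.1 0.1 0.4] t 17.7 F [-2.   0.3  5.7]
```

View pics/x1.png

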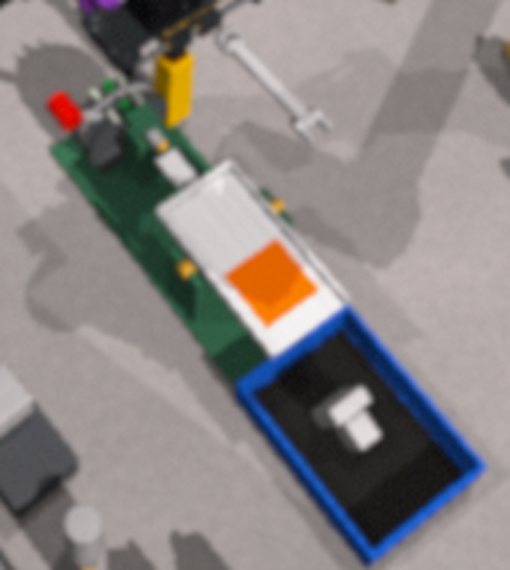

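The insert lies in the bin (crop 350,415), the tray is level and the lever is at rest (crop 65,110 = px 267,247). Lifting off.

{"op": "move_arm", "data": {"series": [{"grip": 0, "xyz": [0, 0, -10], "angular": [0, 0, 0]}, {"grip": 0, "xyz": [0, 0, -25], "angular": [0, 0, 0]}, {"grip": 0, "xyz": [0, 0, -50], "angular": [0, 0, 0]}, {"grip": 0, "xyz": [0, 0, -80], "angular": [0, 0, 0]}, {"grip": 0, "xyz": [0, 0, -100], "angular": [0, 0, 0]}, {"grip": 0, "xyz": [0, 0, -100], "angular": [0, 0, 0]}, {"grip": 0, "xyz": [0, 0, -100], "angular": [0, 0, 0]}, {"grip": 0, "xyz": [0, 0, -100], "angular": [0, 0, 0]}]}}

```text
time_s: 18.55
tcp_pos: [0.5033, 0.0634, 0.2693]
ee_rot: [[-0.061, -0.998, -0.003], [-0.998, 0.061, -0.001], [0.001, 0.002, -1.0]]
wrist_force: [-0.1, 0.2, -0.5]
gripper_width: 0.006
gripper_force: 0.0
```

Run:
```python
from h import *
c=cap('scene');M=cv2.inRange(cv2.cvtColor(c['img'],cv2.COLOR_RGB2HSV),(0,150,90),(4,255,255))[210:270,245:310]
print(np.argwhere(M>0).mean(0)[::-1]+[245,210]); print(r.finish_job())
```

```text
[266.19791667 246.57291667]
the job is handed in; nothing more can be done
None
```

The job is handed in, and no verdict came back: the insert lies in the blue bin, the lever is back at rest, the tray is level and the arm is lifted clear, about 18.6 s into the 72 s allowed.

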